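Hold the hidden bolt head behind a stand-off bracket

ROBOT

A 6-joint arm with a two-finger parallel gripper is mounted at the origin on the work surface. World frame = base frame: x ahead of the robot, y to its left, z up, the work surface at z = 0. Lengths are in m, angles in degrees, forces in N, time in s.
With the tool pointing down it reaches from about 0.375 to 0.825 m from the base axis. Payload 5.5 kg.
Tool frame: the origin (TCP) lies between the finger pads; the fingertips stand 25 mm ahead of it and the grasp point (between the pads) lies 6 mm ahead of it; z points along the fingers, y is the direction in which the jaws open and shut (so a half turn about z gives the same grasp; the last joint's range is limited). The gripper opens to 85 mm and grips with 20 to 120 N. Pads are 22 mm wide; open, the fingers measure 114 mm over their backs; the gripper's body (76 mm by 85 mm) begins 54 mm behind the grasp point. The pads swing forward as they close: fully open they stand 13 mm farther back than shut.
Start: joints at [-67.953, 17.962, -2.699, 69.339, 0, 90], TCP at [0.225, -0.556, 0.256] pointing down, gripper open.
Joint ranges: [-152.73, 152.73], [-39.44, 99.34], [-58.76, 71.6], [-118.89, 123.64], [-81.53, 83.1], [-180, 180]. Speed limits (degrees/s): [136.94, 136.94, 172.46, 180, 180, 180].

INTERFACE

Orientations are given as [roll, pitch, yaw] about the fixed x, y, z axes, in that order (R = Rz(yaw) Ry(pitch) Rx(roll)).
In Python, from rig import state, capture, job_done, search_frame, pinpoint gives the robot as it stands.
- The arm moves only by the tool play_rows, never from a script. Its argument "moves" is text: rows parted by semicolons, each of 5 numbers parted by spaces: the opening, from 0 (shut) to 1 (fully open), then the shift along the tool's x, y, z scaled (see below), then the turn about the tool's z scaled (see below). A call has 1 to 5 rows; each row shifts and turns the pose as measured when the row begins, along the tool's axes as they then stand; what a row does not reach is not made up. The controller multiplies each number of a shift by 3 cm and each number of a turn by 4 degrees. A row lasts 1/10 s, in which the tool goes at most 50 mm and 8.59 degrees, less where a joint would pass 70% of its speed; a pose out of reach is approached as far as the arm can. A call with a number of a shift or a turn outside -1 to 1 is refused whole. A call with a gripper value outside its range is refused whole. The fingers move at their own pace and stop on an object; "grip_force" is the grip in N (left out, the last holds). Time passes only in rows, so rows that do not move let the fingers close. It gives the time, the measured TCP pose, the force and the opening at its end, in the units of the state.
- state(): the state, without advancing time (a new reading comes with each control period).
- capture(name): name is "scene" or "top" or "wrist"; returns a dict with "img" (480x640x3 uint8, blue, green, red), "mtx" (3x3 intrinsics, pixels), "extrinsics" (4x4, takes a point from camera to world coordinates); the wrist camera has in their place "mount" (4x4, takes a point from camera to tool coordinates, whose origin is the TCP and whose axes are the flange's). Camera axes: x right, y up, looking along -z (the intrinsics and any distortion apply to the point x, -y, -z); pixel columns grow to the right and rows downward; lengths in m; the calibration is good to about 2 mm. A picture is of the moment at which its call begins: read the wrist's pose just before it. There is no depth.
- job_done(): hands the job in, once; it reports no verdict.
Trained networks look in the newest picture that a camera, given by its name, has taken for a name from the list of things; names that differ only in an ending like _2 or _b are one class to them, and where a whole thing is asked for, a point or a joint stands for the part that bears it (a point fixed in the world has none). Each returns a list of dicts, best first, with "p" (0 to 1); they miss things now and then, are a little off and sometimes report something else, mostly with a low value. They report only what shows in the picture. A call takes as long as a camera call.
- search_frame(camera, query): "extent" ([left, top, right, bottom] in pixels, round what is visible of it).
- pinpoint(camera, query): "position" ([row, column] in pixels: a listed point, or the origin of a listed thing).
The state is a dict: "clock": time; "qpos": joint angles; "qvel": joint speeds; "effort": joint torques, N m; "eef_pos": TCP position; "tool_rot": TCP orientation; "ft_force": force on the tool from outside, world axes, zero at the start; "torque": the same for the moment, N m; "opening": opening from 0.0 (shut) to 1.0 (fully open).
Only numpy, scipy, OpenCV 4.12 (cv2) and the standard library are available. Lean on these libraries where they do the work, as an engineer would, in place of code of your own. Each camera call takes 0.05 s, during which the arm holds its last target. There are 200 camera calls.

TASK

Switch on the bench lamp so that we can see behind the brackets: push its button right down and let it spring back up. Then reach down into the gap behind the bracket whose bolt still has its nut slack, out at the end of the thread, take that bolt's hexagon head between the fingers by its two upright flats and hold it firmly so that it cannot turn while I do up the nut from the other side. Do not turn the bolt or shift the tools and other loose things on the bench, and finish while still gripping the bolt head: do not let go.

Things in the scene. Friction and masses are not known exactly. Their poses are not given: they have to be found in the camera images.
- frame: Fixed on the bench: two timbers, each 500 long (y), 45 thick (x), 120 tall, on edge side by side on two bearers, tops 165 above the bench, 65 clear between them. Two folded steel brackets join them in the gap. A bolt along x goes through each bracket's front plate and the far timber; its nut is on the timber's far (+x) face. Origin: centre of the underside; x points from the gap to the nuts, z up.
- pocket0 (a point): Centre of the open top of one bracket: a steel pocket, its 5 thick walls flush with the timbers' tops, closed at +x by the front plate and at -x by the near timber. Clear inside: 60 along x, 150 along y, 90 deep and open below to the bench. It lies at frame x = -2.5, y = -120, z = 165; same axes as the frame.
- pocket1 (a point): The same for the other, equal bracket, at frame y = +120.
- bolt_head (a point): Centre of the hexagon head of the slack bolt, to be held: 30 across flats, 34.6 across corners, 12.5 thick along its axis. In either pocket, mid-width, 28 below the pocket's top, 18 from the front plate (12 clear behind the head, but for the 20 thick shank), 42 from the near timber. Its nut stands 16 off the far washer, at the thread's end. x: bolt axis (frame x); y: square to the upright flats.
- bolt (a joint): Turn of the slack bolt, with its nut, about its axis (rad, positive about frame +x); at 0 two flats of the head are upright and face frame +y and -y. Starts within 0.2 of 0. It spins easily (0.03 N m), so fingers closing on it square it up, and cannot slide.
- tight_head (a point): Centre of the head of the other, equal bolt, which is already tight: the head sits on its washer and 26 of thread stands out of its nut. In the other pocket, same height. It does not move.
- switch_top (a point): Centre of the top of the lamp's push button when up: grey plastic, 28 across, in a 44 wide black housing, 50 above the bench, at the near end of the lamp's grey base (190 x 100 x 28 tall). Pushed straight down. The lamp is fixed; its neck rises 125 from the button along this point's x (away from the robot) and carries a hooded head, 380 tall in all.
- switch (a joint): Travel of the lamp's button (m): 0 up, 0.006 fully down; it is a spring, about 5 N at the bottom, and comes back up by itself.
- spanner: Bystander, loose: steel 30 mm combination spanner, 290 long, lying flat (mm). Origin: centre of the underside.
- spare_nut: Bystander, loose: loose steel hexagon nut, 30 across flats, 16 high, lying on the far timber between the brackets (mm). Origin: centre of the underside.
- flask: Bystander, loose: red aluminium drinking flask, 72 across, 238 tall (mm). Origin: centre of the underside.
- tape: Bystander, loose: black tape measure, 72 x 40 x 70 tall (mm). Origin: centre of the underside.
- try_square: Bystander, loose: joiner's try square lying flat, wooden stock 115 long, steel blade 160 long (mm). Origin: centre of the underside.
- offcut: Bystander, loose: timber offcut, 140 x 70 x 22 tall (mm). Origin: centre of the underside.
- glue: Bystander, loose: white glue bottle, 60 across, 170 tall (mm). Origin: centre of the underside.

How it is judged:
By the outcome, as a careful person would: the job done as asked, in the order asked, and still so for the second after the job is handed in, while the arm keeps its last pose, push and grip.
It also fails if it takes over 48 s, if anything falls off the work surface, if the arm or the gripper's body presses on something with over 40 N, if the wrist force passes 120 N, or if a joint passes its speed limit or range.

## Working session

There is one attempt and no reset: what is moved stays moved. The work goes in short steps, Python scripts to look and compute and a tool call to move; the robot and the scene stay as the last step left them, time stands still between calls to the robot, and variables do not carry over. Pictures are saved under pics/ and viewed, about 8 in all and at most 12, crops included, and the job is handed in when it is done.

Besides the shell and the picture viewer there is one more tool, called as name(argument=value, ...) on one line, values as JSON. play_rows: Moves the arm, as the interface text tells. Shifts and turns lie within -1 to 1; 1 stands for 3 cm of shift or 4 degrees of turn. Its arguments: {"type":"object","properties":{"moves":{"type":"string"},"grip_force":{"type":"number"}},"required":["moves"]}

```bash
mkdir -p pics; ls
cat > h.py <<'E'
import numpy as np, cv2
from rig import *
from scipy.spatial.transform import Rotation as R
def T_tool(s=None):
    s=s or state(); T=np.eye(4); T[:3,:3]=R.from_euler('xyz',s['tool_rot'],degrees=True).as_matrix(); T[:3,3]=s['eef_pos']; return T
def snap(n,f=None):
    T=T_tool(); c=capture(n)
    E=c['extrinsics'] if 'extrinsics' in c else T@np.array(c['mount'])
    if f: cv2.imwrite('pics/'+f,c['img'])
    return c['img'],np.array(c['mtx']),np.array(E),c
def toz(rc,K,E,z):
    v=np.linalg.inv(K)@[rc[1],rc[0],1]; d=E[:3,:3]@[v[0],-v[1],-v[2]]; o=E[:3,3]
    return o+d*(z-o[2])/d[2]
def proj(P,K,E):
    p=np.linalg.inv(E)@np.append(P,1); q=K@[p[0],-p[1],-p[2]]; return q[1]/q[2],q[0]/q[2]
E
python3 - <<'E'
from h import *
print(state())
Z=dict(frame=0,pocket0=.165,pocket1=.165,bolt_head=.137,tight_head=.137,switch_top=.05,spanner=0,spare_nut=.165,flask=0,tape=0,try_square=0,offcut=0,glue=0)
for n in('top','scene'):
    im,K,E,c=snap(n,n+'0.png'); print(n,[k for k in c],E.round(3).tolist(),K.round(1).tolist())
    for q,z in Z.items():
        for r in pinpoint(n,q)[:2]: print(q,np.round(r['position'],1),round(r['p'],2),toz(r['position'],K,E,z).round(3))
E
```

```text
pics
{'clock': 0.0, 'qpos': array([-6.79525908e+01,  1.80046278e+01, -2.75644655e+00,  6.93395884e+01,
        8.23038802e-04,  9.00005535e+01]), 'qvel': array([ 0.07952449,  0.11118737, -0.05101039, -0.00935066,  0.03858535,
       -0.03624884]), 'effort': array([-3.20449735e-04, -5.39589465e+01,  3.39747727e+01,  1.92381232e-02,
       -5.93469167e-05,  1.16049455e-05]), 'eef_pos': array([ 0.22502003, -0.55560831,  0.25541299]), 'tool_rot': array([-1.79899337e+02, -8.22065125e-04,  2.20468543e+01]), 'ft_force': array([ 0.27795442, -0.00602046,  0.48356351]), 'torque': array([-0.07607938, -0.00787731,  0.02285464]), 'opening': 1.0002066619453231}
top ['img', 'mtx', 'extrinsics'] [[0.019, 0.978, -0.206, 0.206], [-1.0, 0.018, -0.006, 0.044], [-0.002, 0.206, 0.979, 1.739], [0.0, 0.0, 0.0, 1.0]] [[591.2, 0.0, 319.8], [0.0, 591.2, 232.2], [0.0, 0.0, 1.0]]
frame [224.6 302.5] 0.91 [0.594 0.107 0.   ]
pocket0 [212.4 259.2] 0.94 [0.589 0.22  0.165]
pocket0 [207.4 340.8] 0.56 [ 0.608 -0.003  0.165]
pocket1 [212.4 259.2] 0.94 [0.589 0.22  0.165]
pocket1 [207.4 340.8] 0.56 [ 0.608 -0.003  0.16
[... 949 characters left out ...]
3.2] 0.72 [0.587 0.232 0.165]
pocket1 [238.7 287. ] 0.95 [ 0.608 -0.01   0.165]
pocket1 [283.1 393.2] 0.72 [0.587 0.232 0.165]
bolt_head [296.1 389.4] 0.77 [0.602 0.236 0.137]
bolt_head [349.3 311.1] 0.62 [0.782 0.158 0.137]
tight_head [252.9 282.5] 0.85 [ 0.629 -0.009  0.137]
tight_head [247.9 470.4] 0.59 [0.405 0.335 0.137]
spanner [178.3 284.8] 0.72 [ 0.356 -0.193  0.   ]
spare_nut [280.1 324.7] 0.61 [0.653 0.111 0.165]
flask [381.4 473.2] 0.98 [0.621 0.464 0.   ]
flask [278.7 321.4] 0.28 [0.575 0.058 0.   ]
tape [246.4 469.7] 0.82 [0.3   0.332 0.   ]
try_square [226.6 357.1] 0.77 [0.395 0.058 0.   ]
offcut [348.9 305.4] 0.62 [0.745 0.119 0.   ]
glue [335.5 513.7] 0.96 [0.474 0.505 0.   ]
```

Run:
```python
import cv2
a=cv2.imread('pics/top0.png'); cv2.imwrite('pics/top0c.png',cv2.resize(a[120:360,130:530],None,fx=2,fy=2,interpolation=2))
a=cv2.imread('pics/scene0.png'); cv2.imwrite('pics/scene0c.png',cv2.resize(a[150:400,180:560],None,fx=2,fy=2,interpolation=2))
```

```text
(no output)
```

View pics/top0c.png

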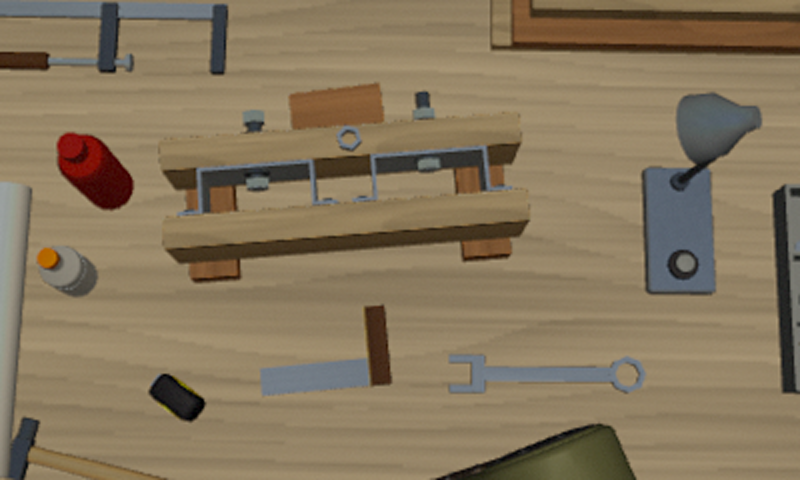

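View pics/scene0.png

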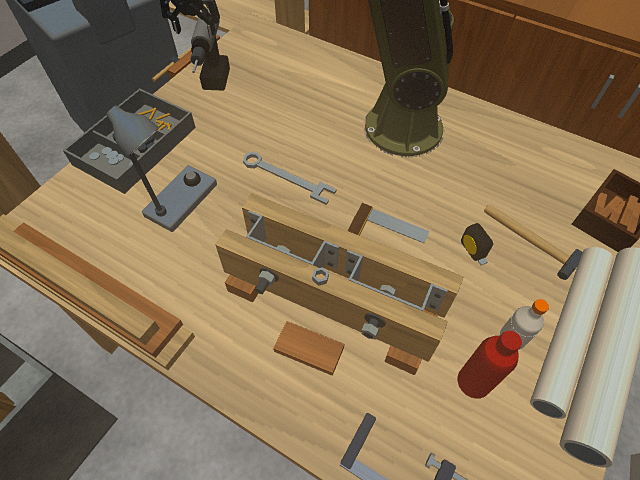

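The left bolt (y≈+0.23) has its nut at the thread's end and its head off the plate, so it's the slack one. The right one (y≈-0.01) has thread standing out of its nut, so it's tight. The button is at about (251,471) in the top picture, the lamp head at about (180,487) in top and (130,130) in scene.

Run:
```python
from h import *
for n,rc in(('top',(180,485)),('scene',(130,130))):
    im,K,E,c=snap(n)
    for z in(.25,.3,.35,.38): print(n,z,toz(rc,K,E,z).round(3))
    if n=='top': print('tip',toz((178,509),K,E,.3),'neckbase',toz((211,470),K,E,.028), 'btn',toz((251.5,471.5),K,E,.05))
    else: print('btn scene',toz((176,191),K,E,.05),'neck',toz((210,160),K,E,.028))
c=capture('wrist');print(np.array(c['mount']).round(3).tolist())
```

```text
top 0.25 [ 0.667 -0.378  0.25 ]
top 0.3 [ 0.651 -0.363  0.3  ]
top 0.35 [ 0.636 -0.349  0.35 ]
top 0.38 [ 0.626 -0.341  0.38 ]
tip [ 0.65762683 -0.42442392  0.3       ] neckbase [ 0.63844348 -0.39206441  0.028     ] btn [ 0.512047   -0.38676157  0.05      ]
scene 0.25 [ 0.591 -0.439  0.25 ]
scene 0.3 [ 0.622 -0.389  0.3  ]
scene 0.35 [ 0.652 -0.338  0.35 ]
scene 0.38 [ 0.67  -0.308  0.38 ]
btn scene [ 0.51344627 -0.38323032  0.05      ] neck [ 0.63212161 -0.39335182  0.028     ]
[[-0.001, 0.965, 0.262, 0.068], [1.0, 0.001, -0.0, -0.0], [-0.0, 0.262, -0.965, -0.119], [0.0, 0.0, 0.0, 1.0]]
```

play_rows(moves="0 1 -0.3 0 0.5; 0 1 -0.3 0 0.5; 0 1 -0.3 0 0.5; 0 1 -0.3 0 0.5; 0 1 -0.3 0 0.5")

```text
clock: 2.05
eef_pos: [0.3547, -0.4673, 0.2562]
tool_rot: [179.9, 0.0, 11.2]
ft_force: [0.1, -0.7, 0.2]
opening: 0.143
```

play_rows(moves="0 0.7 -0.4 0 1; 0 0.6 -0.4 0 1; 0 0.6 -0.4 0 1; 0 0.6 -0.4 0 1; 0 0.6 -0.4 0 1")

```text
clock: 2.55
eef_pos: [0.4489, -0.3984, 0.2563]
tool_rot: [179.9, -0.0, -9.5]
ft_force: [-0.2, -0.8, -0.0]
opening: 0.001
```

play_rows(moves="0 0 0 0 1; 0 0 0 0 1; 0 0 0 0 1; 0 0 0 0 0; 0 0 0 0 0")

```text
clock: 3.05
eef_pos: [0.4522, -0.396, 0.2561]
tool_rot: [180.0, -0.1, -21.6]
ft_force: [-0.1, 0.8, 0.4]
opening: -0.007
```

Run:
```python
from h import *
im,K,E,c=snap('wrist','w1.png'); s=state(); print(s['eef_pos'],s['tool_rot'],s['opening'])
for r in pinpoint('wrist','switch_top'): print(r, toz(r['position'],K,E,.05))
print(search_frame('wrist','switch_top'), proj([.512,-.386,.05],K,E))
```

```text
[ 0.45219664 -0.39600295  0.25610232] [ 1.79954566e+02 -7.68421465e-02 -2.16227883e+01] 0.0010865969891745864
{'position': [148.5, 285.8], 'p': 0.92} [ 0.51198292 -0.39029363  0.05      ]
[{'extent': [268.9, 131.1, 299.9, 163.5], 'p': 0.65}] (np.float64(150.36899443694108), np.float64(281.18858889324))
```

View pics/w1.png

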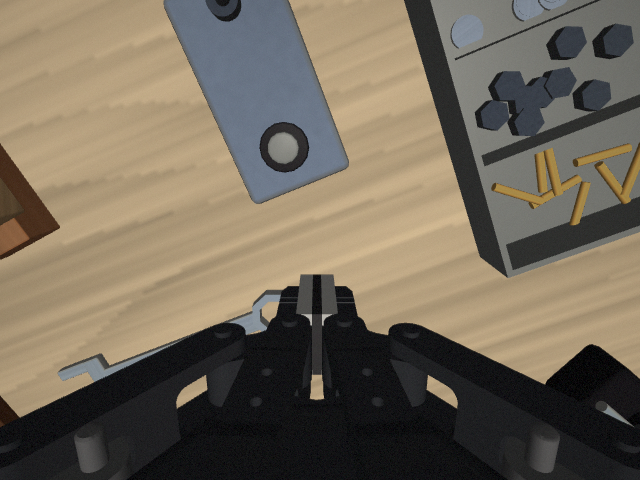

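The button shows at about (147,284), in agreement with the estimate (0.512, -0.389).

play_rows(moves="0 0.36 -0.2 0.5 0; 0 0.36 -0.2 0.8 0; 0 0.36 -0.2 1 0; 0 0.36 -0.2 1 0; 0 0.36 -0.2 0.8 0")

```text
clock: 3.7
eef_pos: [0.5193, -0.3902, 0.1303]
tool_rot: [179.8, -0.6, -21.7]
ft_force: [0.2, 0.9, 0.2]
opening: -0.002
```

play_rows(moves="0 0 0 0.4 0; 0 0 0 0.3 0; 0 0 0 0 0; 0 0 0 0 0")

```text
clock: 4.1
eef_pos: [0.5185, -0.3876, 0.1022]
tool_rot: [180.0, -0.2, -21.5]
ft_force: [-0.6, -0.5, 0.3]
opening: 0.0
```

play_rows(moves="0 -0.18 0.12 0.4 0; 0 0 0 0.3 0; 0 0 0 0 0")

```text
clock: 4.4
eef_pos: [0.5122, -0.3907, 0.0826]
tool_rot: [179.9, -0.4, -21.6]
ft_force: [0.0, 0.2, -0.1]
opening: 0.001
```

play_rows(moves="0 0 0 0.13 0; 0 0 0 0.1 0; 0 0 0 0.1 0; 0 0 0 0 0")

```text
clock: 4.8
eef_pos: [0.5125, -0.3915, 0.0731]
tool_rot: [179.9, -0.5, -21.6]
ft_force: [0.0, 0.7, 3.6]
opening: 0.003
```

play_rows(moves="0 0 0 0.1 0; 0 0 0 0.1 0")

```text
clock: 5.0
eef_pos: [0.5128, -0.3918, 0.0686]
tool_rot: [179.8, -0.6, -21.6]
ft_force: [-8.8, 5.9, 28.9]
opening: -0.0
```

Bottomed out (force rose well past 5 N at 6 mm of travel). Release and lift.

play_rows(moves="0 0 0 -0.3 0; 0 0 0 -0.8 0; 0 0 0 -1 0; 0 -0.3 0 -1 0; 0 -0.6 0 -1 0")

```text
clock: 5.5
eef_pos: [0.4861, -0.3796, 0.1898]
tool_rot: [179.9, -0.2, -21.5]
ft_force: [0.7, -0.1, 0.0]
opening: 0.0
```

Run:
```python
from h import *
im,K,E,c=snap('scene','s2.png'); im2,_,_,_=snap('top')
cv2.imwrite('pics/s2c.png',np.hstack([cv2.resize(im[80:280,80:280],(400,400)),cv2.resize(im2[130:330,220:420],(400,400))]))
```

```text
(no output)
```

View pics/s2c.png

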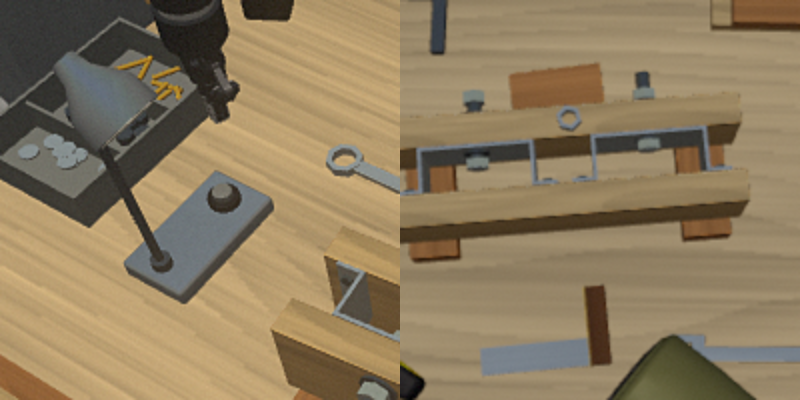

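The button stands back up and the overall picture is brighter, so the lamp looks on. Now over to the slack bolt.

play_rows(moves="0.3 0 -1 -0.6 -1; 0.8 0 -1 -0.6 -1; 0.8 0 -1 -0.6 -1; 0.8 0 -1 -0.6 -1; 0.8 0 -1 -0.6 -1")

```text
clock: 6.1
eef_pos: [0.5204, -0.2333, 0.2804]
tool_rot: [179.8, -0.2, -1.2]
ft_force: [0.1, 1.6, 1.3]
opening: 0.797
```

play_rows(moves="0.8 0.1 -1 0 -0.4; 0.8 0.1 -1 0 -0.4; 0.8 0.1 -1 0 -0.4; 0.8 0.1 -1 0 -0.4; 0.8 0.1 -1 0 0")

```text
clock: 6.6
eef_pos: [0.5328, -0.0771, 0.2791]
tool_rot: [179.7, -0.4, 5.5]
ft_force: [0.3, -0.2, 0.8]
opening: 0.801
```

play_rows(moves="0.8 0.3 -1 0 0; 0.8 0.3 -1 0 0; 0.8 0.3 -1 0 0; 0.8 0.3 -1 0 0; 0.8 0.3 -1 0 0")

```text
clock: 7.1
eef_pos: [0.565, 0.0711, 0.2744]
tool_rot: [-179.6, -0.3, 7.0]
ft_force: [-0.1, -0.8, -0.7]
opening: 0.801
```

play_rows(moves="0.8 0.2 -0.95 0 0.1; 0.8 0.2 -0.95 0 0.1; 0.8 0.2 -0.95 0 0.1; 0.8 0.2 -0.95 0 0.1; 0.8 0 -0.8 0 0")

```text
clock: 7.6
eef_pos: [0.5814, 0.146, 0.2773]
tool_rot: [-175.9, -0.1, 12.1]
ft_force: [0.7, -0.1, -0.5]
opening: 0.798
```

play_rows(moves="0.8 0 0 0 0; 0.8 0 0 0 0; 0.8 0 0 0 0")

```text
clock: 7.9
eef_pos: [0.5812, 0.1469, 0.2777]
tool_rot: [-175.9, -0.1, 12.2]
ft_force: [0.1, 0.3, -0.5]
opening: 0.801
```

Run:
```python
from h import *
im,K,E,c=snap('wrist','w2.png'); s=state(); print(s['eef_pos'],s['tool_rot'],s['opening'])
for q,z in(('bolt_head',.137),('tight_head',.137),('pocket1',.165),('spare_nut',.165)):
  for r in pinpoint('wrist',q): print(q,r, toz(r['position'],K,E,z).round(4))
  if q=='bolt_head': print(search_frame('wrist',q))
```

```text
[0.58116421 0.14680671 0.27769417] [-1.75907740e+02 -6.58821486e-02  1.21519677e+01] 0.8004131495320572
[{'extent': [198.1, 13.7, 259.5, 196.9], 'p': 0.63}]
tight_head {'position': [217.1, 572.4], 'p': 0.93} [ 0.6269 -0.0126  0.137 ]
tight_head {'position': [205.8, 211.8], 'p': 0.32} [0.5781 0.2353 0.137 ]
pocket1 {'position': [205.9, 211.7], 'p': 0.66} [0.5857 0.2265 0.165 ]
pocket1 {'position': [251.7, 587.7], 'p': 0.57} [ 0.6105 -0.0119  0.165 ]
spare_nut {'position': [138.0, 435.8], 'p': 0.64} [0.657  0.0991 0.165 ]
spare_nut {'position': [215.9, 574.7], 'p': 0.63} [0.6303 0.0043 0.165 ]
```

View pics/w2.png

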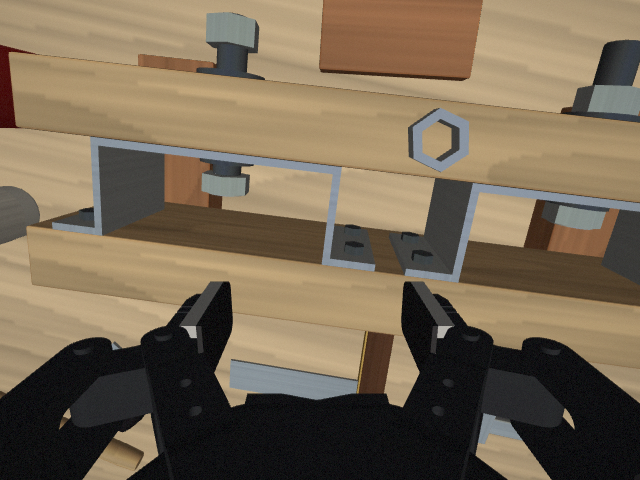

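The left bolt's nut stands off the washer and its head (about (183,225)) is clear of the plate, so it is the slack one. The tool has picked up a 4° tilt and the wrong yaw, so I'll check the joints.

Run:
```python
from h import *
s=state(); print(s['qpos'].round(1),s['effort'].round(1),s['ft_force'])
im=cv2.imread('pics/w2.png'); c=capture('wrist');K=np.array(c['mtx']);E=T_tool()@np.array(c['mount'])
for rc in((183,225),(195,225),(172,222)): print(toz(rc,K,E,.137).round(4))
# pocket corners at z .165 (front-plate inner edge left/right, side walls)
for n,rc in(('plate-left',(145,99)),('plate-right',(172,334)),('left wall bottom',(233,98)),('right wall bottom',(262,329)),('plateR left',(190,478))): print(n,toz(rc,K,E,.165).round(4))
```

```text
[ 12.1  17.4  -0.7  71.8   4.1 179.9] [  0.  -53.7  34.3  -0.    0.3  -0. ] [-0.04644934  0.44794263  0.23729029]
[0.5969 0.2282 0.137 ]
[0.5883 0.2269 0.137 ]
[0.6042 0.2314 0.137 ]
plate-left [0.6086 0.3035 0.165 ]
plate-right [0.6245 0.1537 0.165 ]
left wall bottom [0.5495 0.3011 0.165 ]
right wall bottom [0.5661 0.1438 0.165 ]
plateR left [0.6329 0.0655 0.165 ]
```

Joint 6 is at its 180° limit. The grasp needs the half-turned yaw (about -175°, j6≈16), so I'll turn the tool the other way in place and see whether the tilt clears.

play_rows(moves="0.8 0 0 0 -1; 0.8 0 0 0 -1; 0.8 0 0 0 -1; 0.8 0 0 0 -1; 0.8 0 0 0 -1")

```text
clock: 8.75
eef_pos: [0.5813, 0.1464, 0.2777]
tool_rot: [-176.2, -1.5, 32.8]
ft_force: [0.1, 0.1, -0.7]
opening: 0.8
```

play_rows(moves="0.8 0 0 0 -1; 0.8 0 0 0 -1; 0.8 0 0 0 -1; 0.8 0 0 0 -1; 0.8 0 0 0 -1")

```text
clock: 9.25
eef_pos: [0.5812, 0.1458, 0.2776]
tool_rot: [-177.0, -2.8, 53.6]
ft_force: [0.2, 0.3, -0.1]
opening: 0.801
```

play_rows(moves="0.8 0 0 0 -1; 0.8 0 0 0 -1; 0.8 0 0 0 -1; 0.8 0 0 0 -1; 0.8 0 0 0 -1")

```text
clock: 9.75
eef_pos: [0.5812, 0.1453, 0.2776]
tool_rot: [-178.2, -3.6, 74.4]
ft_force: [-0.6, 0.3, 0.4]
opening: 0.802
```

play_rows(moves="0.8 0 0 0 -1; 0.8 0 0 0 -1; 0.8 0 0 0 -1; 0.8 0 0 0 -1; 0.8 0 0 0 -1")

```text
clock: 10.25
eef_pos: [0.5812, 0.1447, 0.2777]
tool_rot: [-179.6, -4.0, 95.3]
ft_force: [-0.6, -0.4, 0.1]
opening: 0.8
```

The 4° tilt persists, since each row keeps the measured pose. It came from pushing +y against j6=+180, so the mirror case (j6=-180, pushing -y) should undo it. There is time, so I'll go on turning.

play_rows(moves="0.8 0 0 0 -1; 0.8 0 0 0 -1; 0.8 0 0 0 -1; 0.8 0 0 0 -1; 0.8 0 0 0 -1")

```text
clock: 10.75
eef_pos: [0.5811, 0.1442, 0.2777]
tool_rot: [179.0, -3.9, 116.2]
ft_force: [0.0, -0.8, -0.1]
opening: 0.798
```

play_rows(moves="0.8 0 0 0 -1; 0.8 0 0 0 -1; 0.8 0 0 0 -1; 0.8 0 0 0 -1; 0.8 0 0 0 -1")

```text
clock: 11.25
eef_pos: [0.581, 0.1436, 0.2776]
tool_rot: [177.6, -3.3, 137.0]
ft_force: [-0.1, 0.3, -0.5]
opening: 0.799
```

play_rows(moves="0.8 0 0 0 -1; 0.8 0 0 0 -1; 0.8 0 0 0 -1; 0.8 0 0 0 -1; 0.8 0 0 0 -1")

```text
clock: 11.75
eef_pos: [0.581, 0.1431, 0.2776]
tool_rot: [176.6, -2.2, 157.8]
ft_force: [0.0, -0.6, -0.4]
opening: 0.798
```

play_rows(moves="0.8 0 0 0 -1; 0.8 0 0 0 -1; 0.8 0 0 0 -1; 0.8 0 0 0 -1; 0.8 0 0 0 -1")

```text
clock: 12.25
eef_pos: [0.581, 0.1425, 0.2776]
tool_rot: [176.1, -0.9, 178.6]
ft_force: [0.1, 0.7, -0.0]
opening: 0.8
```

play_rows(moves="0.8 0 0 0 -1; 0.8 0 0 0 -1; 0.8 0 0 0 -1; 0.8 0 0 0 -1; 0.8 0 0 0 -1")

```text
clock: 12.75
eef_pos: [0.5809, 0.142, 0.2776]
tool_rot: [176.0, 0.6, -160.6]
ft_force: [-0.2, -1.0, 0.3]
opening: 0.794
```

play_rows(moves="0.8 0 0 0 -1; 0.8 0 0 0 -1; 0.8 0 0 0 -1; 0.8 0 0 0 -1; 0.8 0 0 0 -1")

```text
clock: 13.25
eef_pos: [0.5809, 0.1415, 0.2776]
tool_rot: [176.5, 1.9, -139.9]
ft_force: [-0.2, 0.4, -0.1]
opening: 0.8
```

play_rows(moves="0.8 0 0 0 -1; 0.8 0 0 0 -1; 0.8 0 0 0 -1; 0.8 0 0 0 -1; 0.8 0 0 0 -1")

```text
clock: 13.75
eef_pos: [0.5808, 0.1409, 0.2776]
tool_rot: [177.4, 3.0, -119.1]
ft_force: [0.1, 0.1, -0.1]
opening: 0.803
```

play_rows(moves="0.8 0 0 0 -1; 0.8 0 0 0 -1; 0.8 0 0 0 -1; 0.8 0 0 0 -1; 0.8 0 0 0 -1")

```text
clock: 14.25
eef_pos: [0.5808, 0.1404, 0.2776]
tool_rot: [178.7, 3.8, -98.2]
ft_force: [-0.8, -0.2, 0.5]
opening: 0.794
```

play_rows(moves="0.8 0 0 0 -1; 0.8 0 0 0 -1; 0.8 0 0 0 -1; 0.8 0 0 0 -1; 0.8 0 0 0 -1")

```text
clock: 14.75
eef_pos: [0.5808, 0.1398, 0.2776]
tool_rot: [-179.9, 4.0, -77.4]
ft_force: [-0.5, -0.3, 0.5]
opening: 0.804
```

play_rows(moves="0.8 0 0 0 -1; 0.8 0 0 0 -1; 0.8 0 0 0 -1; 0.8 0 0 0 -1; 0.8 0 0 0 -1")

```text
clock: 15.25
eef_pos: [0.5807, 0.1393, 0.2776]
tool_rot: [-178.5, 3.7, -56.5]
ft_force: [-0.2, -0.3, -0.3]
opening: 0.799
```

play_rows(moves="0.8 0 0 0 -1; 0.8 0 0 0 -1; 0.8 0 0 0 -1; 0.8 0 0 0 -1; 0.8 0 0 0 -1")

```text
clock: 15.75
eef_pos: [0.5806, 0.1387, 0.2776]
tool_rot: [-177.3, 2.9, -35.7]
ft_force: [-0.1, 0.3, 0.4]
opening: 0.799
```

play_rows(moves="0.8 0 0 0 -1; 0.8 0 0 0 -1; 0.8 0 0 0 -1; 0.8 0 0 0 -1; 0.8 0 0 0 -1")

```text
clock: 16.25
eef_pos: [0.5806, 0.1382, 0.2776]
tool_rot: [-176.5, 1.7, -14.9]
ft_force: [-0.2, 0.0, -1.3]
opening: 0.802
```

play_rows(moves="0.8 0 0 0 -1; 0.8 0 0 0 -1; 0.8 0 0 0 -1; 0.8 0 0 0 -1")

```text
clock: 16.65
eef_pos: [0.5806, 0.1378, 0.2776]
tool_rot: [-176.1, 0.7, 1.8]
ft_force: [0.5, 0.5, 0.7]
opening: 0.804
```

play_rows(moves="0.8 0 0 0 -1; 0.8 0 0 0 -1; 0.8 0 0.95 0 -0.3; 0.8 0 0.95 0 0; 0.8 0 0.95 0 0")

```text
clock: 17.15
eef_pos: [0.5893, 0.0887, 0.2725]
tool_rot: [-178.1, 0.0, 7.5]
ft_force: [-0.5, 0.1, -0.3]
opening: 0.801
```

play_rows(moves="0.8 0 0.95 0 0; 0.8 0 0.95 0 0")

```text
clock: 17.35
eef_pos: [0.5939, 0.0532, 0.2706]
tool_rot: [-179.5, 0.0, 4.8]
ft_force: [0.2, 0.1, 0.3]
opening: 0.801
```

play_rows(moves="0.8 0 0.6 0 0; 0.8 0 0 0 0")

```text
clock: 17.55
eef_pos: [0.5951, 0.0394, 0.2703]
tool_rot: [-180.0, 0.1, 3.7]
ft_force: [-0.2, -0.0, 0.1]
opening: 0.796
```

Upright again (roll -180.0). Turning positive by about 179° now, to yaw ≈ -175.

play_rows(moves="0.8 0 0 0 1; 0.8 0 0 0 1; 0.8 0 0 0 1; 0.8 0 0 0 1; 0.8 0 0 0 1")

```text
clock: 18.05
eef_pos: [0.5952, 0.0395, 0.2705]
tool_rot: [-179.9, 0.1, -17.1]
ft_force: [-0.2, 0.7, -0.1]
opening: 0.799
```

play_rows(moves="0.8 0 0 0 1; 0.8 0 0 0 1; 0.8 0 0 0 1; 0.8 0 0 0 1; 0.8 0 0 0 1")

```text
clock: 18.55
eef_pos: [0.5951, 0.0413, 0.2709]
tool_rot: [-179.8, 0.2, -37.9]
ft_force: [0.5, 0.5, -0.0]
opening: 0.798
```

play_rows(moves="0.8 0 0 0 1; 0.8 0 0 0 1; 0.8 0 0 0 1; 0.8 0 0 0 1; 0.8 0 0 0 1")

```text
clock: 19.05
eef_pos: [0.595, 0.0431, 0.2713]
tool_rot: [-179.8, 0.3, -58.6]
ft_force: [-0.3, -0.6, -1.0]
opening: 0.801
```

play_rows(moves="0.8 0 0 0 1; 0.8 0 0 0 1; 0.8 0 0 0 1; 0.8 0 0 0 1; 0.8 0 0 0 1")

```text
clock: 19.55
eef_pos: [0.595, 0.045, 0.2716]
tool_rot: [-179.9, 0.5, -79.4]
ft_force: [0.4, -0.1, 0.8]
opening: 0.798
```

play_rows(moves="0.8 0 0 0 1; 0.8 0 0 0 1; 0.8 0 0 0 1; 0.8 0 0 0 1; 0.8 0 0 0 1")

```text
clock: 20.05
eef_pos: [0.5949, 0.0468, 0.272]
tool_rot: [179.9, 0.6, -100.2]
ft_force: [-0.4, -0.4, -0.2]
opening: 0.798
```

play_rows(moves="0.8 0 0 0 1; 0.8 0 0 0 1; 0.8 0 0 0 1; 0.8 0 0 0 1; 0.8 0 0 0 1")

```text
clock: 20.55
eef_pos: [0.5948, 0.0487, 0.2724]
tool_rot: [179.7, 0.6, -120.9]
ft_force: [0.3, -0.5, 0.7]
opening: 0.798
```

play_rows(moves="0.8 0 0 0 1; 0.8 0 0 0 1; 0.8 0 0 0 1; 0.8 0 0 0 1; 0.8 0 0 0 1")

```text
clock: 21.05
eef_pos: [0.5948, 0.0505, 0.2727]
tool_rot: [179.4, 0.5, -141.7]
ft_force: [0.5, 0.4, 0.5]
opening: 0.8
```

play_rows(moves="0.8 0 0 0 1; 0.8 0 0 0 1; 0.8 0 0 0 1; 0.8 0 0 0 1; 0.8 0 0 0 1")

```text
clock: 21.55
eef_pos: [0.5947, 0.0524, 0.2731]
tool_rot: [179.1, 0.3, -162.4]
ft_force: [0.0, -0.5, -0.7]
opening: 0.801
```

play_rows(moves="0.8 0 0.9 0 1; 0.8 0 1 0 1; 0.8 0 1 0 1; 0.8 -0.1 1 0 0; 0.8 -0.1 1 0 0")

```text
clock: 22.05
eef_pos: [0.5752, 0.1995, 0.2761]
tool_rot: [179.1, 0.2, -175.4]
ft_force: [0.9, -0.3, 0.1]
opening: 0.798
```

play_rows(moves="0.8 0 0.6 0 0; 0.8 0 0 0 0; 0.8 0 0 0 0")

```text
clock: 22.35
eef_pos: [0.573, 0.2227, 0.2763]
tool_rot: [179.0, 0.2, -175.0]
ft_force: [0.4, -0.5, 0.2]
opening: 0.798
```

Run:
```python
from h import *
im,K,E,c=snap('wrist','w3.png'); s=state(); print(s['eef_pos'],s['tool_rot'],s['qpos'].round(1))
for q,z in(('bolt_head',.137),('tight_head',.137),('pocket1',.165),('spare_nut',.165)):
  for r in pinpoint('wrist',q): print(q,r, toz(r['position'],K,E,z).round(4))
print(search_frame('wrist','bolt_head'))
```

```text
[0.57300234 0.22252139 0.2763074 ] [ 1.78951206e+02  1.66531848e-01 -1.75072258e+02] [20.7 18.8  1.1 71.8  1.  15.8]
bolt_head {'position': [257.0, 313.8], 'p': 0.63} [0.5981 0.2258 0.137 ]
tight_head {'position': [257.8, 315.5], 'p': 0.3} [0.5986 0.2271 0.137 ]
spare_nut {'position': [333.6, 126.4], 'p': 0.92} [0.6543 0.1003 0.165 ]
[{'extent': [292.3, 242.2, 339.4, 393.8], 'p': 0.84}]
```

View pics/w3.png

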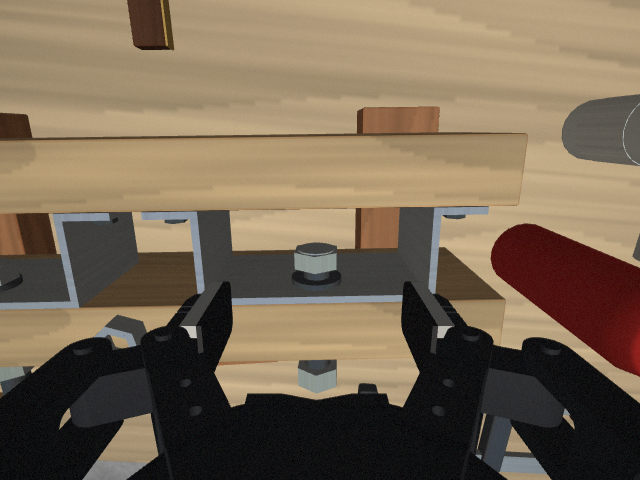

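The head is at about (257,315) with its shank and the plate hole below it in the picture, and the pocket walls are at columns 203 and 432. I'll cross-check the position from the pocket edges.

Run:
```python
from h import *
c=capture('wrist');K=np.array(c['mtx']);E=T_tool()@np.array(c['mount'])
for n,rc in(('wallL',(250,205)),('wallR',(250,434)),('plate in edge',(298,317)),('near timber edge',(208,317)),('farL',(303,227)),('farR',(299,400)),('nearL',(137,0)),('nearR',(133,525))): print(n,toz(rc,K,E,.165).round(4))
s=state();print(s['eef_pos'],s['tool_rot'])
```

```text
wallL [0.5894 0.1526 0.165 ]
wallR [0.5778 0.3021 0.165 ]
plate in edge [0.6179 0.2282 0.165 ]
near timber edge [0.5558 0.2229 0.165 ]
farL [0.6262 0.1676 0.165 ]
farR [0.6144 0.2847 0.165 ]
nearL [0.528  0.0316 0.165 ]
nearR [0.4995 0.345  0.165 ]
[0.57331954 0.22165018 0.2764652 ] [ 178.95121204    0.18343312 -175.17737403]
```

play_rows(moves="0.8 -0.4 0.05 0 0; 0.8 -0.4 0.05 0 0; 0.8 0 0 0 0; 0.8 0 0 0.3 0; 0.8 0 0 0.3 0")

```text
clock: 23.2
eef_pos: [0.598, 0.225, 0.2591]
tool_rot: [178.9, 0.3, -175.4]
ft_force: [-0.5, 0.1, 0.5]
opening: 0.798
```

play_rows(moves="0.8 0 0 0.3 0; 0.8 0 0 0.3 0; 0.8 0 0 0.3 0; 0.8 0 0 0 0")

```text
clock: 23.6
eef_pos: [0.5953, 0.2246, 0.2267]
tool_rot: [179.0, 0.0, -175.3]
ft_force: [0.2, -0.0, 0.0]
opening: 0.802
```

play_rows(moves="0.8 -0.06 0.06 0.3 0; 0.8 -0.03 0 0.3 0; 0.8 -0.02 0 0.3 0; 0.8 -0.02 0 0.3 0; 0.8 0 0 0 0")

```text
clock: 24.1
eef_pos: [0.5993, 0.2278, 0.1875]
tool_rot: [179.0, 0.0, -175.3]
ft_force: [0.6, -0.3, -1.2]
opening: 0.799
```

Run:
```python
from h import *
im,K,E,c=snap('wrist','w4.png'); s=state(); print(s['eef_pos'],s['tool_rot'],s['ft_force'])
for r in pinpoint('wrist','bolt_head'): print(r, toz(r['position'],K,E,.137).round(4))
print(proj([.599,.227,.137],K,E))
```

```text
[0.59948788 0.2279175  0.18817888] [ 1.78984982e+02  5.11163349e-02 -1.75329571e+02] [-0.86650102  0.11872302 -0.1222102 ]
{'position': [270.9, 311.7], 'p': 0.83} [0.6005 0.2269 0.137 ]
(np.float64(268.0886582604651), np.float64(312.1910042521893))
```

View pics/w4.png

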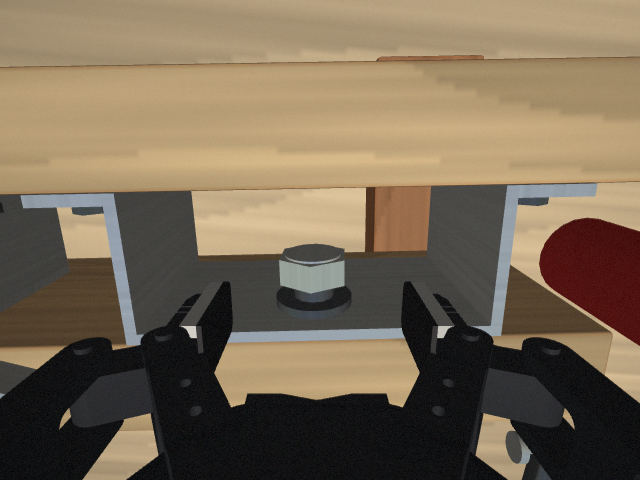

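Head centred between the open fingers (about (270,312)). Down to grasp height.

play_rows(moves="0.8 0 0 0.3 0; 0.8 0 0 0.3 0; 0.8 0 0 0.3 0; 0.8 0 0 0.3 0; 0.8 0 0 0 0")

```text
clock: 24.7
eef_pos: [0.6004, 0.2289, 0.1507]
tool_rot: [178.9, 0.2, -175.3]
ft_force: [0.2, -0.2, -0.8]
opening: 0.798
```

play_rows(moves="0.8 0.08 -0.05 0.2 0; 0.8 0 0 0.1 0; 0.8 0 0 0 0")

```text
clock: 25.0
eef_pos: [0.5978, 0.2271, 0.1406]
tool_rot: [179.0, 0.2, -175.3]
ft_force: [-0.3, 0.0, 0.1]
opening: 0.797
```

play_rows(moves="0.35 0 0 0 0; 0.35 0 0 0 0; 0.35 0 0 0 0; 0.2 0 0 0 0; 0.2 0 0 0 0", grip_force=40)

```text
clock: 25.5
eef_pos: [0.5982, 0.2267, 0.1415]
tool_rot: [179.0, 0.2, -175.4]
ft_force: [-0.4, -0.9, -1.7]
opening: 0.34
```

play_rows(moves="0 0 0 0 0; 0 0 0 0 0; 0 0 0 0 0; 0 0 0 0 0; 0 0 0 0 0", grip_force=90)

```text
clock: 26.0
eef_pos: [0.5982, 0.2267, 0.1416]
tool_rot: [179.0, 0.2, -175.3]
ft_force: [-0.9, -0.2, -0.1]
opening: 0.334
```

Run:
```python
from h import *
im,K,E,c=snap('wrist','w5.png'); s=state(); print(s['eef_pos'],s['tool_rot'],s['ft_force'],s['torque'],s['opening'])
im2,_,_,_=snap('scene'); cv2.imwrite('pics/s5.png',np.hstack([cv2.resize(im[150:450,150:490],(400,353)),cv2.resize(im2[140:420,230:547],(400,353))]))
```

```text
[0.59816791 0.22667608 0.14163753] [ 179.00515374    0.2389414  -175.34913352] [ 0.13770586 -0.39728551 -0.5382346 ] [-0.19106533  0.09582054  0.05383099] 0.33360583395419185
```

View pics/s5.png

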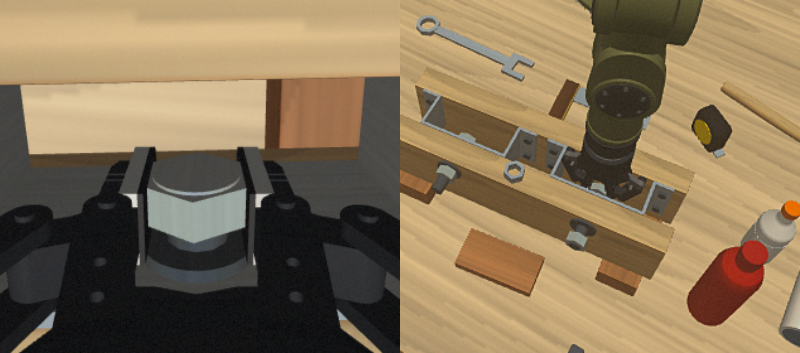

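The head sits squarely between both pads, flats flush, centred at about (195,215) in the left crop. On the right, the flask, tape, spare nut and offcut look undisturbed. Handing in.

Run:
```python
from h import *
print([cv2.imread('pics/'+f)[100:280,100:280].mean().round(1) for f in('scene0.png','s2.png')])
print(job_done())
```

```text
[np.float64(127.1), np.float64(127.6)]
the job is handed in; nothing more can be done
None
```

I switched the lamp's button and handed the job in still gripping the slack bolt's head at the 90 N setting.

**Lamp:** I pressed the button to the bottom of its 6 mm travel; the force rose to 29 N, against about 5 N for the spring alone. I then lifted off, and the picture afterwards shows the button back up. I could not confirm that the lamp lit. I thought the picture looked brighter, but the mean brightness around the lamp barely changed (127.1 before, 127.6 after).

**Bolt head:** I chose the bolt at about (0.60, 0.227), in the pocket on the robot's left. Its nut stands out at the thread's end and its head is clear of the plate. The last picture shows the head square between the two pads. Outside forces on the tool were about 0.5 N.

**Checks that were a little off:**
- **Opening:** it reads 0.334, about 28.4 mm, where the head is 30 mm across flats. I put this down to the pads giving or the scale of the reading, but did not prove it.
- **Tilt:** the tool ended about 1° off vertical, so the bolt may be held about 1° off square. Earlier, joint 6 ran into its limit and tilted the tool 4°. I took that out before going down into the pocket.

**Loose things:** those in the last picture (spanner, spare nut, flask, tape, offcut, glue) looked undisturbed. The arm partly hid the try square. The clock stood at about 26 s of the 48 s allowed.

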